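# Clear the power unit and draw its fuse carrier

## Robot

A 7-joint arm with a two-finger parallel gripper is mounted at the origin on the work surface. World frame = base frame: x ahead of the robot, y to its left, z up, the work surface at z = 0. Lengths are in m, angles in rad, forces in N, time in s.
With the tool pointing down it reaches from about 0.4 to 0.85 m from the base axis. Payload 10.4 kg.
Tool frame: the origin (TCP) lies between the finger pads; the fingertips stand 11 mm ahead of it and the grasp point (between the pads) lies 8 mm behind it (r.tcp_to_tips is the distance from the TCP to the fingertips, in m); z points along the fingers, y is the line along which they close (so a half turn about z gives the same grasp; the last joint's range is limited). The gripper opens to 87 mm and grips with 3 to 60 N. Pads are 19 mm wide; open, the fingers measure 117 mm over their backs; the gripper's body (75 mm by 190 mm) begins 51 mm behind the grasp point.
Start: joints at [1.098, 0.332, -0.065, 1.46, 0.022, 1.35, -0.088], TCP at [0.272, -0.563, 0.234] pointing down, gripper open.
Joint ranges: [-2.6, 2.6], [-0.5, 2.12], [-1.47, 1.34], [0.16, 2.42], [-1.27, 4.41], [0.06, 2.06], [-2.6, 2.6]. Speed limits (rad/s): [2.22, 2.22, 2.79, 2.79, 3.14, 3.14, 3.14].

## Interface

Orientations are given as a unit quaternion [x, y, z, w].
In Python, from bench import r gives the robot as it stands. The module is installed in compiled form; this text tells all that it offers.
- The arm moves only by the shell command python3 -m crank 'ROWS' [FORCE]. ROWS is JSON, a list of rows, each an object of numbers: "claw": the closure, from -1 (fully open) to 1 (shut); "dx", "dy", "dz": the shift along the tool's x, y, z each as a share of 3 cm, from -1 to 1; "ax", "ay", "az": the turn, a rotation vector about the tool's x, y, z each as a share of 6 degrees, from -1 to 1. A call has 1 to 8 rows; each row shifts and turns the commanded pose from where the row before left it, along the tool's axes as they then stand; what a row does not reach is not made up. A row lasts 1/12 s, in which the tool goes at most 41.7 mm and 7.16 degrees, less where a joint would pass 70% of its speed; a pose out of reach is approached as far as the arm can. A call with a number of a shift or a turn outside -1 to 1 is refused whole. A call with a gripper value outside its range is refused whole. The fingers move at their own pace and stop on an object; FORCE is the grip in N (left out, the last holds). Time passes only in rows, so rows that do not move let the fingers close. It gives the time, the measured TCP pose, the force, the opening and the grip force at its end, in the units of the state.
- r.read_state(): the state, without advancing time (a new reading comes with each control period).
- r.camera(name): name is "scene" or "top" or "wrist"; returns a dict with "color" (384x512x3 uint8, red, green, blue), "mtx" (3x3 intrinsics, pixels), "R" (3x3) and "t" (3): a world point X has camera coordinates R X + t; the wrist camera has in their place "hand_eye" (4x4, takes a point from camera to tool coordinates, whose origin is the TCP and whose axes are the flange's). Camera axes: x right, y down, z forward; pixel columns grow to the right and rows downward; lengths in m; the calibration is good to about 2 mm. The wrist camera is an equidistant fisheye: a pixel r from the principal point sees the ray r / f radians off the axis. A picture is of the moment at which its call begins: read the wrist's pose just before it. There is no depth.
- r.close_job(): hands the job in; it is judged then, once.
The state is a dict: "time": time; "joint_positions": joint angles; "joint_vel": joint speeds; "joint_torque": joint torques, N m; "ee_pos": TCP position; "eef_rot": TCP orientation; "ft_force": force on the tool from outside, world axes, zero at the start; "torque": the same for the moment, N m; "width": finger opening in m; "grip_force": force on a finger pad.
Only numpy, scipy, OpenCV 4.12 (cv2) and the standard library are available. Lean on these libraries where they do the work, as an engineer would, in place of code of your own. Each camera call takes 0.05 s, during which the arm holds its last target. There are 200 camera calls.

## Task

The two component cases standing on the power unit are in the way of its fuse carrier: stack them squarely, one upon the other, on the like case that stands alone on the bench. Then pinch the carrier's two side catches together, draw it straight up out of the unit and finish still holding it there, catches pinched, upright and well clear of the unit (a good 5 cm of air below it). Leave everything else on the bench where it is.

Things in the scene. Friction and masses are not known exactly. Their poses are not given: they have to be found in the camera images.
- power_unit: low white bench power unit fixed to the bench, 170 (its x) x 250 (its y) x 55 mm high, flat top; origin at the centre of its underside. In the middle of its top is a well (mouth 32 mm along x, 38 mm along y) holding the fuse carrier; its floor is 15 mm above the bench and the lips along its y sides hold the carrier's hooks
- carrier: black fuse carrier, 0.14 kg, upright in the unit's well; 80 mm tall, the upper 40 mm above the unit's top; origin at the centre of its foot (15 mm above the bench when home), axes parallel to the unit's. Its head is 30 mm along x, at most 22 mm along y, with a ribbed grey catch pad on its +y and -y sides. It comes straight up only while both are pinched; free after rising 40 mm
- catch_l (a joint): travel of the carrier's +y catch, m: 0 free (latched), 0.007 fully pinched in; its hook clears from about 0.0045. Spring: 3 N to start, 8 N at full travel; springs back. Its pad is 20 mm wide (x), 5 to 36 mm above the unit's top (45 to 76 mm above the carrier's origin); the two pads' outer faces are 50 mm apart free, 36 mm pinched
- catch_r (a joint): the same for the -y side catch
- case_a: closed grey component case, 44 (its x) x 70 (its y) x 34 mm (z), flat top and bottom, 0.1 to 0.2 kg; origin at the centre of its underside. Starts on the power unit's top, on the -y side of the fuse carrier and close beside it, its y axis roughly along the unit's
- case_b: closed grey component case, 44 (its x) x 70 (its y) x 34 mm (z), flat top and bottom, 0.1 to 0.2 kg; origin at the centre of its underside. Starts on the power unit's top, on the +y side of the fuse carrier and close beside it, its y axis roughly along the unit's
- case_base: closed grey component case, 44 (its x) x 70 (its y) x 34 mm (z), flat top and bottom, 0.1 to 0.2 kg; origin at the centre of its underside. Stands alone on the bench beside the unit, any yaw within about 35 degrees: the bottom of the column
- pot: bystander, leave it where it is: small jar, 24 mm across, 26 mm high, standing on the power unit's top 68 mm from its centre on the unit's +x side; origin at the centre of its underside
- solder_reel: bystander, leave it where it is: small metal reel of solder, 44 mm across, 30 mm high, on the bench beside the lone case, on the robot's side of it; origin at the centre of its underside
- multimeter: bystander, leave it where it is: black hand multimeter lying flat, 140 x 75 x 32 mm, far side of the bench; origin at the centre of its underside
- breadboard: bystander, leave it where it is: white breadboard, 55 x 165 x 10 mm, with three chips, on the right of the bench; origin at the centre of its underside
- mug: bystander, leave it where it is: white mug, 80 mm across, 92 mm high, on the left; origin at the centre of its underside
- screwdriver: bystander, leave it where it is: screwdriver, 190 mm long, lying at the far right, origin on its underside
- wire_reel: bystander, leave it where it is: reel, 90 mm across, 40 mm high, far side of the bench, to the left; origin at the centre of its underside
Mind the look-alikes: they are no part of the job. Leave any yellow look-alike of the carrier alone.

How it is judged:
By the outcome, as a careful person would: the job done as asked, in the order asked, and still so for the second after the job is handed in, while the arm keeps its last pose, push and grip.
It also fails if it takes over 72 s, if anything falls off the work surface, if the arm or the gripper's body presses on something with over 40 N, if the wrist force passes 120 N, or if a joint passes its speed limit or range.

## Working session

There is one attempt and no reset: what is moved stays moved. The work goes in short steps, Python scripts to look and compute and a shell command to move; the robot and the scene stay as the last step left them, time stands still between calls to the robot, and variables do not carry over. Pictures are saved under pics/ and viewed, at most 10 in all, crops included, and the job is handed in when it is done.

```bash
mkdir -p pics
python3 - <<'E'
from bench import r
import cv2,numpy as np,pickle
d={}
for n in("scene","top","wrist"):
    c=r.camera(n); d[n]=c; cv2.imwrite(f"pics/{n}0.png",c["color"][:,:,::-1])
    if n!="wrist": print(n,c["mtx"].tolist(),np.round(c["R"],3).tolist(),c["t"], 'pos',-c["R"].T@c["t"])
    else: print(c["mtx"],c["hand_eye"])
pickle.dump(d,open("c0.pkl","wb"))
s=r.read_state();print(s)
a=np.hstack([cv2.resize(d[n]["color"],(0,0),fx=1,fy=1) for n in("scene",)])
E
```

```text
scene [[489.6392953658342, 0.0, 261.6163215899809], [0.0, 489.6392953658342, 191.64296063785466], [0.0, 0.0, 1.0]] [[-0.853, 0.522, -0.015], [0.322, 0.503, -0.802], [-0.411, -0.689, -0.597]] [ 0.52862617 -0.1282561   1.85368523] pos [1.25412204 1.06654966 1.01078876]
top [[429.2822380195158, 0.0, 260.63739143780566], [0.0, 429.2822380195158, 192.36818695073708], [0.0, 0.0, 1.0]] [[-0.012, -1.0, -0.001], [-0.989, 0.012, -0.146], [0.146, -0.001, -0.989]] [-0.00912158  0.62534764  1.52576445] pos [ 0.39613606 -0.01561602  1.60060376]
[[297.31863964   0.         254.45729536]
 [  0.         297.31863964 187.4331291 ]
 [  0.           0.           1.        ]] [[-3.04876884e-04 -9.52966013e-01 -3.03077029e-01  8.32683546e-02]
 [ 9.99999822e-01 -1.35158069e-04 -5.80960507e-04 -5.15667434e-04]
 [ 5.12672312e-04 -3.03077153e-01  9.52965884e-01 -1.51666358e-01]
 [ 0.00000000e+00  0.00000000e+00  0.00000000e+00  1.00000000e+00]]
{'time': 0.15, 'joint_positions': array([ 1.09838411,  0.33269227, -0.06470389,  1.46070267,  0.02157601,
        1.34987697, -0.08847749]), 'joint_vel': array([-6.51976625e-04, -8.07205841e-04,  1.82464462e-05, -4.44950163e-03,
        1.24577136e-03,  1.47693501e-03, -4.58035378e-04]), 'joint_torque': array([ 2.80319791e-04, -6.23632407e+01,  2.42246850e-02, -3.90145719e+01,
       -6.14883495e-02,  3.72235989e-02,  5.11227199e-05]), 'ee_pos': array([ 0.27164827, -0.56259613,  0.23298003]), 'eef_rot': array([ 9.74810821e-01,  2.23032779e-01, -1.17499401e-04, -4.78514113e-04]), 'ft_force': array([ 0.35381232,  0.09550225, -0.38170757]), 'torque': array([ 0.02198067, -0.06249013, -0.03466465]), 'grip_force': 0.0, 'width': 0.08703430819364005}
```

View pics/scene0.png

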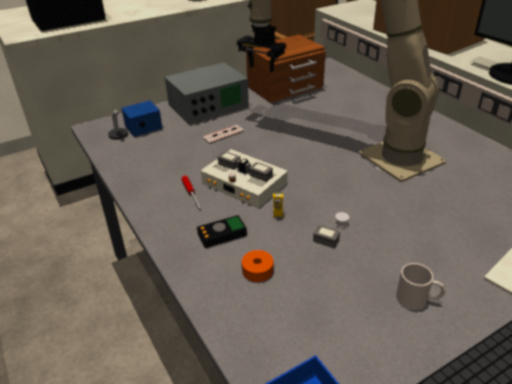

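View pics/top0.png

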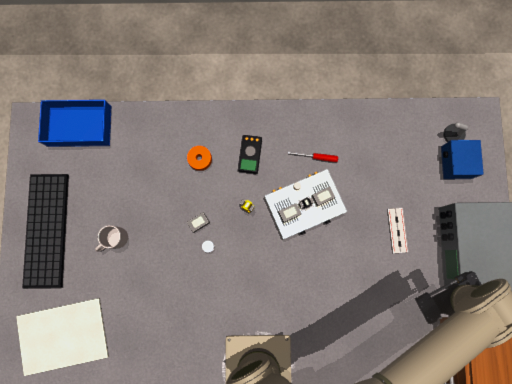

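The top view shows the unit at (305,204), with the cases on it at (289,213) and (324,196) and the carrier between them. The lone case is at (200,223), the reel at (208,246) and the yellow look-alike at (247,206). Next I'll get rough positions and move the wrist camera over the unit.

```bash
cat > h.py <<'E'
from bench import r
import cv2,numpy as np
from scipy.spatial.transform import Rotation as Ro
def shot(name):
    s=r.read_state(); c=r.camera(name); c["T"]=np.eye(4)
    if name=="wrist":
        T=np.eye(4);T[:3,:3]=Ro.from_quat(s["eef_rot"]).as_matrix();T[:3,3]=s["ee_pos"];c["T"]=T@c["hand_eye"]
    else:
        c["T"][:3,:3]=c["R"].T;c["T"][:3,3]=-c["R"].T@c["t"]
    c["fish"]=name=="wrist"
    return c
def ray(c,px):
    p=(np.atleast_2d(np.float64(px))-c["mtx"][:2,2])/c["mtx"][0,0]
    if c["fish"]:
        th=np.linalg.norm(p,axis=1,keepdims=True); d=np.hstack([p/np.maximum(th,1e-9)*np.sin(th),np.cos(th)])
    else: d=np.hstack([p,np.ones((len(p),1))])
    return c["T"][:3,3],d@c["T"][:3,:3].T
def plane(c,px,z):
    o,d=ray(c,px); return o+d*((z-o[2])/d[:,2:])
def tri(c1,p1,c2,p2):
    A=np.zeros((3,3));b=np.zeros(3);L=[]
    for c,p in((c1,p1),(c2,p2)):
        o,d=ray(c,p);d=d[0]/np.linalg.norm(d[0]);M=np.eye(3)-np.outer(d,d);A+=M;b+=M@o;L.append((M,o))
    X=np.linalg.solve(A,b);return X,[np.linalg.norm(M@(X-o)) for M,o in L]
def proj(c,X):
    X=np.atleast_2d(X); q=(X-c["T"][:3,3])@c["T"][:3,:3]
    if c["fish"]:
        n=np.linalg.norm(q[:,:2],axis=1,keepdims=True);p=q[:,:2]/n*np.arctan2(n,q[:,2:])
    else:p=q[:,:2]/q[:,2:]
    return p*c["mtx"][0,0]+c["mtx"][:2,2]
def cmd(target,yaw=None):
    "shift in tool axes, units of 30mm; yaw (world angle of tool x, deg) -> az units of 6deg"
    s=r.read_state();R=Ro.from_quat(s["eef_rot"]).as_matrix()
    print("pos",s["ee_pos"].round(4),"yaw",np.degrees(np.arctan2(R[1,0],R[0,0])).round(2),"z",R[:,2].round(3),"t",s["time"],"w",round(s["width"],4),"F",s["ft_force"].round(1),"q",s["joint_positions"].round(2))
    if target is not None:
        print("shift units",(R.T@(np.array(target)-s["ee_pos"])/.03).round(2), "az" ,None if yaw is None else round(-(yaw-np.degrees(np.arctan2(R[1,0],R[0,0])))/6,2))
E
python3 - <<'E'
from h import *
c=shot("top")
for n,p,z in [("unit",(305,204),.055),("ca",(289,213),.089),("cb",(324,196),.089),("carr",(306,203),.095),("base",(200,222),.034),("reel",(208,246),.03),("yellow",(247,206),.08),
 ("u1",(265,195),.055),("u2",(284,238),.0),("u3",(346,211),.055),("u4",(327,170),.055)]: print(n,plane(c,p,z).round(3))
u=plane(c,(305,204),.055)[0]
cmd([.50,-.15,.33],27)
cv2.imwrite("pics/top1.png",cv2.resize(c["color"][155:265,175:360,::-1],None,fx=4,fy=4,interpolation=cv2.INTER_CUBIC))
E
```

```text
unit [[ 0.579 -0.177  0.055]]
ca [[ 0.544 -0.116  0.089]]
cb [[ 0.603 -0.242  0.089]]
carr [[ 0.578 -0.176  0.095]]
base [[0.52  0.206 0.034]]
reel [[0.433 0.177 0.03 ]]
yellow [[0.572 0.033 0.08 ]]
u1 [[ 0.614 -0.032  0.055]]
u2 [[ 0.46  -0.101  0.   ]]
u3 [[ 0.552 -0.324  0.055]]
u4 [[ 0.704 -0.261  0.055]]
pos [ 0.2716 -0.5627  0.2331] yaw 25.77 z [-0.     0.001 -1.   ] t 0.2 w 0.0871 F [-0.1 -0.4 -0.1] q [ 1.1   0.33 -0.06  1.46  0.02  1.35 -0.09]
shift units [12.83 -9.08 -3.22] az -0.21
```

View pics/top1.png

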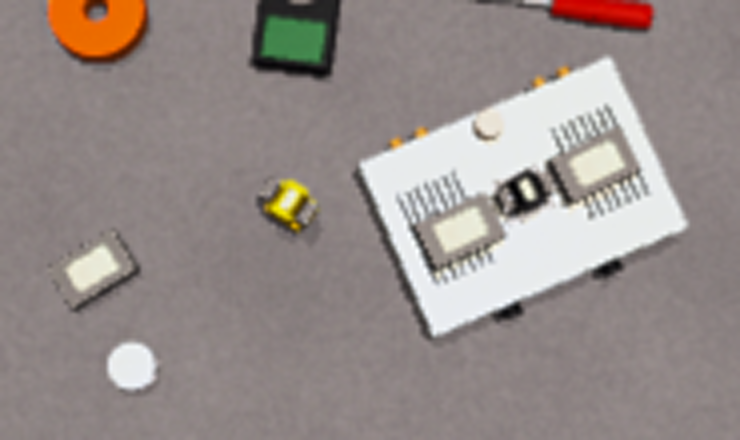

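The crop shows the unit's corners at about (265,196), (328,170), (347,211) and (283,239), so its yaw is about 21.5°. The pot is on the far (+x) side, and each case has a cream label on top. I'll move over the unit and turn to the case-grasp yaw.

```bash
python3 -m crank '[{"dx":0.93,"dy":-0.45,"dz":-0.15,"claw":-1},{"dx":0.93,"dy":-0.45,"dz":-0.15,"claw":-1},{"dx":0.93,"dy":-0.45,"dz":-0.15,"claw":-1},{"dx":0.93,"dy":-0.45,"dz":-0.15,"claw":-1},{"dx":0.93,"dy":-0.45,"dz":-0.15,"claw":-1},{"dx":0.93,"dy":-0.45,"dz":-0.15,"claw":-1},{"dx":0.93,"dy":-0.45,"dz":-0.15,"claw":-1},{"dx":0.93,"dy":-0.45,"dz":-0.15,"claw":-1}]' 20
python3 -m crank '[{"dx":0.93,"dy":-0.45,"dz":-0.15,"claw":-1},{"dx":0.93,"dy":-0.45,"dz":-0.15,"claw":-1},{"dx":0.93,"dy":-0.45,"dz":-0.15,"claw":-1},{"dx":0.93,"dy":-0.45,"dz":-0.15,"claw":-1},{"dx":0.93,"dy":-0.45,"dz":-0.15,"claw":-1},{"dx":0.93,"dy":-0.45,"dz":-0.15,"claw":-1},{"dx":0.93,"dy":-0.45,"dz":-0.15,"claw":-1},{"az":-1,"claw":-1}]'
python3 -m crank '[{"az":-1,"claw":-1},{"az":-1,"claw":-1},{"az":-1,"claw":-1},{"az":-1,"claw":-1},{"az":-1,"claw":-1},{"az":-1,"claw":-1},{"az":-1,"claw":-1},{"az":-1,"claw":-1}]'
python3 -m crank '[{"az":-1,"claw":-1},{"az":-1,"claw":-1},{"az":-1,"claw":-1},{"az":-1,"claw":-1},{"az":-1,"claw":-1},{"az":-0.3,"claw":-1},{"claw":-1},{"claw":-1}]'
python3 - <<'E'
from h import *
import pickle
cmd(None)
c=shot("wrist");pickle.dump(c,open("w1.pkl","wb"));cv2.imwrite("pics/w1.png",c["color"][:,:,::-1])
E
```

```text
pos [ 0.2716 -0.5627  0.2331] yaw 25.77 z [-0.     0.001 -1.   ] t 0.2 w 0.0871 F [-0.1 -0.4 -0.1] q [ 1.1   0.33 -0.06  1.46  0.02  1.35 -0.09]invalid input at $[0]: expected keys claw, dx, dy, dz, ax, ay, az
invalid input at $[0]: expected keys claw, dx, dy, dz, ax, ay, az
invalid input at $[0]: expected keys claw, dx, dy, dz, ax, ay, az
invalid input at $[0]: expected keys claw, dx, dy, dz, ax, ay, az
```

View pics/w1.png

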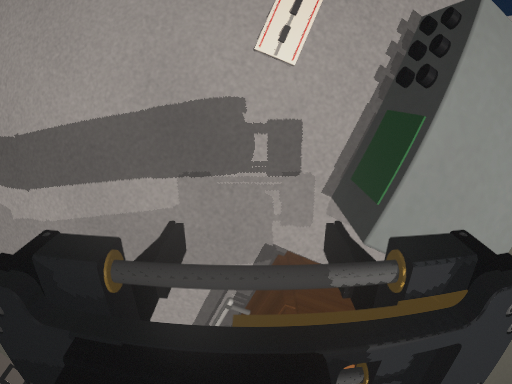

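Every row needs all seven keys, so no rows ran and the arm hasn't moved. This picture is still the start view, with the fingers at (170,245) and (340,245). I'll resend the full rows.

```bash
python3 -m crank '[{"claw":-1,"dx":0.94,"dy":-0.32,"dz":-0.15,"ax":0,"ay":0,"az":0},{"claw":-1,"dx":0.94,"dy":-0.32,"dz":-0.15,"ax":0,"ay":0,"az":0},{"claw":-1,"dx":0.94,"dy":-0.32,"dz":-0.15,"ax":0,"ay":0,"az":0},{"claw":-1,"dx":0.94,"dy":-0.32,"dz":-0.15,"ax":0,"ay":0,"az":0},{"claw":-1,"dx":0.94,"dy":-0.32,"dz":-0.15,"ax":0,"ay":0,"az":0},{"claw":-1,"dx":0.94,"dy":-0.32,"dz":-0.15,"ax":0,"ay":0,"az":0},{"claw":-1,"dx":0.94,"dy":-0.32,"dz":-0.15,"ax":0,"ay":0,"az":0},{"claw":-1,"dx":0.94,"dy":-0.32,"dz":-0.15,"ax":0,"ay":0,"az":0}]' 20
python3 -m crank '[{"claw":-1,"dx":0.94,"dy":-0.32,"dz":-0.15,"ax":0,"ay":0,"az":0},{"claw":-1,"dx":0.94,"dy":-0.32,"dz":-0.15,"ax":0,"ay":0,"az":0},{"claw":-1,"dx":0.94,"dy":-0.32,"dz":-0.15,"ax":0,"ay":0,"az":0},{"claw":-1,"dx":0.94,"dy":-0.32,"dz":-0.15,"ax":0,"ay":0,"az":0},{"claw":-1,"dx":0.94,"dy":-0.32,"dz":-0.15,"ax":0,"ay":0,"az":0},{"claw":-1,"dx":0.94,"dy":-0.32,"dz":-0.15,"ax":0,"ay":0,"az":0},{"claw":-1,"dx":0.94,"dy":-0.32,"dz":-0.15,"ax":0,"ay":0,"az":0},{"claw":-1,"dx":0,"dy":0,"dz":0,"ax":0,"ay":0,"az":-1}]'
python3 -m crank '[{"claw":-1,"dx":0,"dy":0,"dz":0,"ax":0,"ay":0,"az":-1},{"claw":-1,"dx":0,"dy":0,"dz":0,"ax":0,"ay":0,"az":-1},{"claw":-1,"dx":0,"dy":0,"dz":0,"ax":0,"ay":0,"az":-1},{"claw":-1,"dx":0,"dy":0,"dz":0,"ax":0,"ay":0,"az":-1},{"claw":-1,"dx":0,"dy":0,"dz":0,"ax":0,"ay":0,"az":-1},{"claw":-1,"dx":0,"dy":0,"dz":0,"ax":0,"ay":0,"az":-1},{"claw":-1,"dx":0,"dy":0,"dz":0,"ax":0,"ay":0,"az":-1},{"claw":-1,"dx":0,"dy":0,"dz":0,"ax":0,"ay":0,"az":-1}]'
python3 -m crank '[{"claw":-1,"dx":0,"dy":0,"dz":0,"ax":0,"ay":0,"az":-1},{"claw":-1,"dx":0,"dy":0,"dz":0,"ax":0,"ay":0,"az":-1},{"claw":-1,"dx":0,"dy":0,"dz":0,"ax":0,"ay":0,"az":-1},{"claw":-1,"dx":0,"dy":0,"dz":0,"ax":0,"ay":0,"az":-1},{"claw":-1,"dx":0,"dy":0,"dz":0,"ax":0,"ay":0,"az":-1},{"claw":-1,"dx":0,"dy":0,"dz":0,"ax":0,"ay":0,"az":-0.3},{"claw":-1,"dx":0,"dy":0,"dz":0,"ax":0,"ay":0,"az":0},{"claw":-1,"dx":0,"dy":0,"dz":0,"ax":0,"ay":0,"az":0}]'
python3 - <<'E'
from h import *
import pickle
cmd(None)
c=shot("wrist");pickle.dump(c,open("w1.pkl","wb"));cv2.imwrite("pics/w1b.png",c["color"][:,:,::-1])
E
```

```text
time: 0.92
ee_pos: [0.4423, -0.3944, 0.2698]
eef_rot: [0.975, 0.223, -0.0, 0.0]
ft_force: [0.2, -0.3, 0.4]
width: 0.0873
grip_force: 0.0
time: 1.58
ee_pos: [0.594, -0.2425, 0.3014]
eef_rot: [0.961, 0.276, 0.001, -0.001]
ft_force: [0.4, 1.3, -0.1]
width: 0.0869
grip_force: 0.0
time: 2.25
ee_pos: [0.59, -0.2492, 0.3009]
eef_rot: [0.766, 0.643, -0.0, -0.0]
ft_force: [-1.5, 0.6, -0.3]
width: 0.0868
grip_force: 0.0
time: 2.92
ee_pos: [0.59, -0.2493, 0.3009]
eef_rot: [0.563, 0.826, 0.0, -0.0]
ft_force: [-0.3, 0.2, 0.6]
width: 0.087
grip_force: 0.0
pos [ 0.59   -0.2493  0.3009] yaw 111.48 z [-0.  0. -1.] t 2.9167 w 0.087 F [-0.3  0.2  0.6] q [ 0.7   0.39 -0.51  1.28  0.19  1.52  0.58]
```

View pics/w1b.png

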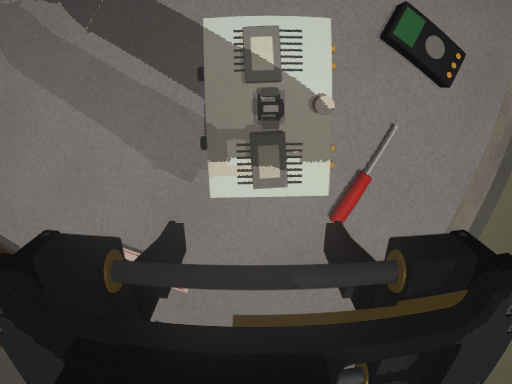

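The wrist view shows case_b at about (262,53), the carrier at (270,106), case_a at (268,160) and the pot at (323,104). I'll take a second view for height and show both crops in one montage.

```bash
python3 -m crank '[{"claw":-1,"dx":-0.3,"dy":0.5,"dz":0.5,"ax":0,"ay":0,"az":0},{"claw":-1,"dx":-0.3,"dy":0.5,"dz":0.5,"ax":0,"ay":0,"az":0},{"claw":-1,"dx":-0.3,"dy":0.5,"dz":0.5,"ax":0,"ay":0,"az":0},{"claw":-1,"dx":-0.3,"dy":0.5,"dz":0.5,"ax":0,"ay":0,"az":0},{"claw":-1,"dx":0,"dy":0,"dz":0,"ax":0,"ay":0,"az":0},{"claw":-1,"dx":0,"dy":0,"dz":0,"ax":0,"ay":0,"az":0}]'
python3 - <<'E'
from h import *
import pickle
cmd(None)
c=shot("wrist");pickle.dump(c,open("w2.pkl","wb"))
a=pickle.load(open("w1.pkl","rb"))
A=cv2.resize(a["color"][10:200,195:340,::-1],None,fx=3,fy=3,interpolation=cv2.INTER_CUBIC)
print(proj(c,[[.544,-.116,.089],[.603,-.242,.089],[.578,-.176,.095]]).round(0))
p=proj(c,[.578,-.176,.09])[0].astype(int);x0=max(p[0]-66,0);y0=max(p[1]-100,0)
B=cv2.resize(c["color"][y0:y0+200,x0:x0+121,::-1],None,fx=3,fy=3,interpolation=cv2.INTER_CUBIC)[:570]
print(x0,y0,A.shape,B.shape)
h=min(A.shape[0],B.shape[0]);cv2.imwrite("pics/m1.png",np.hstack([A[:h],B[:h]]))
E
```

```text
time: 3.47
ee_pos: [0.6591, -0.2602, 0.2394]
eef_rot: [0.562, 0.827, -0.0, -0.001]
ft_force: [0.1, -0.3, 0.6]
width: 0.0871
grip_force: 0.0
pos [ 0.6591 -0.2602  0.2394] yaw 111.55 z [-0.002  0.001 -1.   ] t 3.4667 w 0.0871 F [ 0.1 -0.3  0.6] q [ 0.62  0.57 -0.49  1.17  0.26  1.47  0.54]
[[202.  10.]
 [211. 142.]
 [210.  73.]]
144 0 (570, 435, 3) (570, 363, 3)
```

View pics/m1.png

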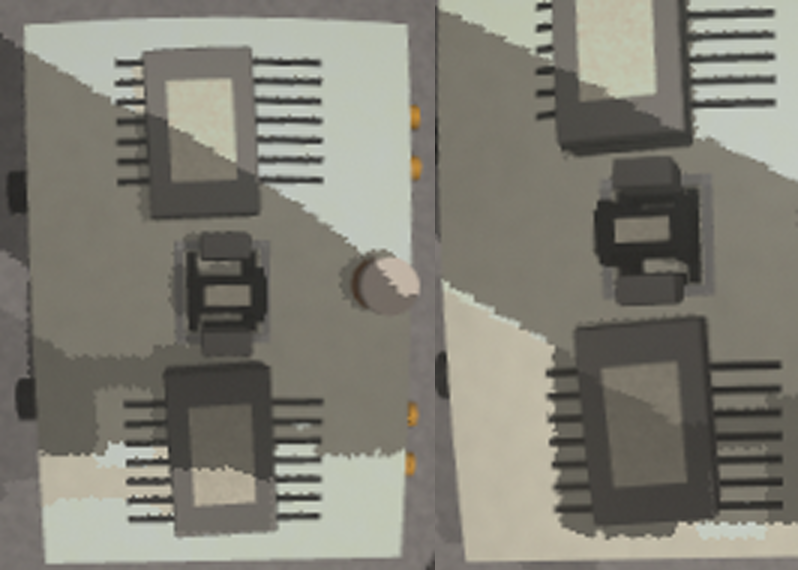

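The left panel (view 1) shows both cases' labels and tops: case_b's label is at (166,80)-(237,181) and case_a's at (190,407)-(256,505). The carrier is centred at (226,295) and the unit's corners are clear. The right panel shows case_a's label at (597,370)-(687,484). I'll triangulate from these.

```bash
cat > m.py <<'E'
from h import *
import pickle
a=pickle.load(open("w1.pkl","rb"));c=pickle.load(open("w2.pkl","rb"))
f=lambda L,x0,y0,xo=0:[((x-xo+.5)/3-.5+x0,(y+.5)/3-.5+y0) for x,y in L]
A=lambda L:f(L,195,10); B=lambda L:f(L,144,0,435)
la=A([(190,407),(252,404),(256,505),(193,507)]);lb=B([(597,370),(678,361),(687,484),(610,490)])
ta=A([(166,368),(269,364),(276,531),(176,535)]);tb=B([(577,328),(705,317),(717,515),(595,525)])
for p,q in zip(la+ta,lb+tb):
    X,e=tri(a,p,c,q);print(X.round(4),np.round(e,4))
def rect(P,n):
    P=P[:,:2]; ctr=P.mean(0); v=(P[0]+P[1]-P[2]-P[3])/2; u=(P[1]+P[2]-P[0]-P[3])/2
    print(n,ctr.round(4),"y-dir",np.degrees(np.arctan2(v[1],v[0])).round(2),"x-dir",np.degrees(np.arctan2(u[1],u[0])).round(2),"len",np.hypot(*v).round(4),np.hypot(*u).round(4))
rect(plane(a,la,.089),"a label v1");rect(plane(c,lb,.089),"a label v2")
rect(plane(a,ta,.089),"a top v1");rect(plane(c,tb,.089),"a top v2")
rect(plane(a,A([(166,80),(232,77),(237,181),(170,183)]),.089),"b label v1")
rect(plane(a,A([(143,53),(250,47),(258,213),(150,218)]),.089),"b top v1")
rect(plane(a,A([(22,25),(407,22),(400,556),(47,563)]),.055),"unit")
X,e=tri(a,A([(166,80)])[0],c,A([(166,80)])[0])
# carrier: pads grey tops A (226,246)&(227,336); B (645,178),(649,289)
for p,q in (((226,246),(645,176)),((227,336),(649,289))):
    X,e=tri(a,A([p])[0],c,B([q])[0]);print("pad",X.round(4),np.round(e,4))
for p,q in(((577,97),(170,183)),((654,98),(237,181))):
    X,e=tri(c,B([p])[0],a,A([q])[0]);print("b lab",X.round(4),np.round(e,4))
E
python3 m.py
```

```text
[ 0.5843 -0.2257  0.0983] [0.001 0.001]
[ 0.6081 -0.2153  0.0903] [0. 0.]
[ 0.6259 -0.2539  0.0923] [0.0002 0.0002]
[ 0.6015 -0.2649  0.0929] [0.0003 0.0003]
[ 0.5701 -0.2166  0.0817] [0.0011 0.0011]
[ 0.6104 -0.1988  0.0741] [0.0003 0.0003]
[ 0.6397 -0.2625  0.0859] [0.0006 0.0006]
[ 0.6001 -0.2806  0.0872] [0.0003 0.0003]
a label v1 [ 0.6054 -0.2405] y-dir 114.1 x-dir 23.95 len 0.0432 0.0262
a label v2 [ 0.6045 -0.2411] y-dir 115.09 x-dir 26.13 len 0.0426 0.0277
a top v1 [ 0.6043 -0.2386] y-dir 114.97 x-dir 23.93 len 0.0718 0.0426
a top v2 [ 0.6056 -0.2391] y-dir 114.35 x-dir 25.54 len 0.0694 0.0438
b label v1 [ 0.5473 -0.1184] y-dir 113.85 x-dir 24.15 len 0.0432 0.0266
b top v1 [ 0.5472 -0.1191] y-dir 113.95 x-dir 24.94 len 0.0692 0.0431
unit [ 0.5813 -0.1773] y-dir 112.72 x-dir 22.73 len 0.2507 0.1703
pad [ 0.5742 -0.1595  0.0844] [0.0004 0.0004]
pad [ 0.5889 -0.1951  0.0784] [0.0013 0.0013]
b lab [ 0.5442 -0.1433  0.0958] [0.0008 0.0008]
b lab [ 0.5681 -0.1335  0.0908] [0.0005 0.0005]
```

The heights come out at about 0.09 and the sizes match the text (unit 251×170, cases 70×43). I'll go to case_a.

Run:
```python
from h import *
cmd([.605,-.240,.071],114.4)
```

```text
pos [ 0.659  -0.2605  0.241 ] yaw 111.54 z [-0.  0. -1.] t 3.5167 w 0.0865 F [1.2 0.2 0.2] q [ 0.62  0.56 -0.49  1.17  0.26  1.47  0.54]
shift units [ 1.29 -1.42  5.67] az -0.48
```

```bash
python3 -m crank '[{"claw":-1,"dx":0.43,"dy":-0.47,"dz":0.4,"ax":0,"ay":0,"az":0},{"claw":-1,"dx":0.43,"dy":-0.47,"dz":0.4,"ax":0,"ay":0,"az":0},{"claw":-1,"dx":0.43,"dy":-0.48,"dz":0.4,"ax":0,"ay":0,"az":0},{"claw":-1,"dx":0,"dy":0,"dz":0.8,"ax":0,"ay":0,"az":-0.48},{"claw":-1,"dx":0,"dy":0,"dz":0.8,"ax":0,"ay":0,"az":0},{"claw":-1,"dx":0,"dy":0,"dz":0.8,"ax":0,"ay":0,"az":0},{"claw":-1,"dx":0,"dy":0,"dz":0.5,"ax":0,"ay":0,"az":0},{"claw":-1,"dx":0,"dy":0,"dz":0,"ax":0,"ay":0,"az":0}]'
python3 - <<'E'
from h import *
import time
for i in range(1): cmd([.605,-.240,.071],114.4)
E
```

```text
time: 4.18
ee_pos: [0.6033, -0.2404, 0.1161]
eef_rot: [0.542, 0.841, -0.001, -0.002]
ft_force: [0.4, 0.6, 0.2]
width: 0.087
grip_force: 0.0
pos [ 0.6033 -0.2404  0.1161] yaw 114.39 z [-0.003  0.001 -1.   ] t 4.1833 w 0.087 F [0.4 0.6 0.2] q [ 0.68  0.52 -0.5   1.5   0.26  1.19  0.56]
shift units [-0.01  0.06  1.5 ] az -0.0
```

```bash
python3 -m crank '[{"claw":-1,"dx":0,"dy":0.05,"dz":0.6,"ax":0,"ay":0,"az":0},{"claw":-1,"dx":0,"dy":0,"dz":0.5,"ax":0,"ay":0,"az":0},{"claw":-1,"dx":0,"dy":0,"dz":0.4,"ax":0,"ay":0,"az":0},{"claw":-1,"dx":0,"dy":0,"dz":0,"ax":0,"ay":0,"az":0},{"claw":1,"dx":0,"dy":0,"dz":0,"ax":0,"ay":0,"az":0},{"claw":1,"dx":0,"dy":0,"dz":0,"ax":0,"ay":0,"az":0},{"claw":1,"dx":0,"dy":0,"dz":0,"ax":0,"ay":0,"az":0},{"claw":1,"dx":0,"dy":0,"dz":0,"ax":0,"ay":0,"az":0}]' 20
python3 -m crank '[{"claw":1,"dx":0,"dy":0,"dz":0,"ax":0,"ay":0,"az":0},{"claw":1,"dx":0,"dy":0,"dz":0,"ax":0,"ay":0,"az":0}]'
python3 -c "
from h import *
cmd([.605,-.240,.071],114.4)"
```

```text
time: 4.85
ee_pos: [0.6072, -0.2399, 0.0742]
eef_rot: [0.541, 0.841, 0.0, 0.001]
ft_force: [-0.2, -0.6, -0.2]
width: 0.0683
grip_force: 0.0
time: 5.02
ee_pos: [0.6068, -0.2398, 0.0735]
eef_rot: [0.541, 0.841, 0.0, 0.0]
ft_force: [-0.3, 0.2, -0.9]
width: 0.0548
grip_force: 0.0
pos [ 0.6068 -0.2398  0.0735] yaw 114.45 z [ 0.001 -0.    -1.   ] t 5.0167 w 0.0548 F [-0.3  0.2 -0.9] q [ 0.67  0.57 -0.49  1.53  0.29  1.11  0.54]
shift units [ 0.02 -0.06  0.08] az 0.01
```

```bash
python3 -m crank '[{"claw":1,"dx":0,"dy":-0.04,"dz":0,"ax":0,"ay":0,"az":0},{"claw":1,"dx":0,"dy":0,"dz":0,"ax":0,"ay":0,"az":0},{"claw":1,"dx":0,"dy":0,"dz":0,"ax":0,"ay":0,"az":0},{"claw":1,"dx":0,"dy":0,"dz":0,"ax":0,"ay":0,"az":0}]'
python3 -m crank '[{"claw":1,"dx":0,"dy":0,"dz":-0.4,"ax":0,"ay":0,"az":0},{"claw":1,"dx":0,"dy":0,"dz":-0.8,"ax":0,"ay":0,"az":0},{"claw":1,"dx":0,"dy":0,"dz":-1,"ax":0,"ay":0,"az":0},{"claw":1,"dx":0,"dy":0,"dz":-1,"ax":0,"ay":0,"az":0},{"claw":1,"dx":0,"dy":0,"dz":-1,"ax":0,"ay":0,"az":0},{"claw":1,"dx":0,"dy":0,"dz":-0.8,"ax":0,"ay":0,"az":0},{"claw":1,"dx":0,"dy":0,"dz":-0.4,"ax":0,"ay":0,"az":0},{"claw":1,"dx":0,"dy":0,"dz":0,"ax":0,"ay":0,"az":0}]'
python3 -c "
from h import *
cmd([.50,.12,.235],118)"
```

```text
time: 5.35
ee_pos: [0.6054, -0.2404, 0.0732]
eef_rot: [0.541, 0.841, -0.0, -0.0]
ft_force: [-1.7, 0.1, 2.3]
width: 0.0439
grip_force: 19.9
time: 6.02
ee_pos: [0.6068, -0.2403, 0.2385]
eef_rot: [0.541, 0.841, 0.001, 0.002]
ft_force: [0.8, 0.1, -1.7]
width: 0.0437
grip_force: 19.9
pos [ 0.6068 -0.2403  0.2385] yaw 114.46 z [ 0.005 -0.002 -1.   ] t 6.0167 w 0.0437 F [ 0.8  0.1 -1.7] q [ 0.68  0.44 -0.52  1.36  0.22  1.4   0.59]
shift units [12.41  1.73  0.08] az -0.59
```

```bash
python3 -m crank '[{"claw":1,"dx":0.5,"dy":0.1,"dz":0,"ax":0,"ay":0,"az":0},{"claw":1,"dx":0.9,"dy":0.1,"dz":0,"ax":0,"ay":0,"az":0},{"claw":1,"dx":1,"dy":0.1,"dz":0,"ax":0,"ay":0,"az":0},{"claw":1,"dx":1,"dy":0.1,"dz":0,"ax":0,"ay":0,"az":0},{"claw":1,"dx":1,"dy":0.1,"dz":0,"ax":0,"ay":0,"az":0},{"claw":1,"dx":1,"dy":0.1,"dz":0,"ax":0,"ay":0,"az":0},{"claw":1,"dx":1,"dy":0.1,"dz":0,"ax":0,"ay":0,"az":0},{"claw":1,"dx":1,"dy":0.1,"dz":0,"ax":0,"ay":0,"az":0}]'
python3 -m crank '[{"claw":1,"dx":1,"dy":0.1,"dz":0,"ax":0,"ay":0,"az":-0.3},{"claw":1,"dx":0.6,"dy":0.1,"dz":0,"ax":0,"ay":0,"az":-0.3},{"claw":1,"dx":0.2,"dy":0,"dz":0,"ax":0,"ay":0,"az":0},{"claw":1,"dx":0,"dy":0,"dz":0,"ax":0,"ay":0,"az":0},{"claw":1,"dx":0,"dy":0,"dz":0,"ax":0,"ay":0,"az":0}]'
python3 -c "
from h import *
import pickle
cmd(None)
pickle.dump(shot('wrist'),open('w3.pkl','wb'))"
python3 -m crank '[{"claw":1,"dx":0.4,"dy":0.5,"dz":0.1,"ax":0,"ay":0,"az":0},{"claw":1,"dx":0.5,"dy":0.6,"dz":0.2,"ax":0,"ay":0,"az":0},{"claw":1,"dx":0.5,"dy":0.6,"dz":0.2,"ax":0,"ay":0,"az":0},{"claw":1,"dx":0.2,"dy":0.3,"dz":0.1,"ax":0,"ay":0,"az":0},{"claw":1,"dx":0,"dy":0,"dz":0,"ax":0,"ay":0,"az":0},{"claw":1,"dx":0,"dy":0,"dz":0,"ax":0,"ay":0,"az":0}]'
python3 - <<'E'
from h import *
import pickle
cmd(None)
c=shot('wrist');pickle.dump(c,open('w4.pkl','wb'));a=pickle.load(open('w3.pkl','rb'))
L=[]
for k in (a,c):
    p=proj(k,[.52,.206,.034])[0].astype(int);x0=int(np.clip(p[0]-50,0,412));y0=int(np.clip(p[1]-60,0,264));print(x0,y0,p)
    L.append(cv2.resize(k["color"][y0:y0+120,x0:x0+100,::-1],None,fx=4,fy=4,interpolation=cv2.INTER_CUBIC))
cv2.imwrite("pics/m2.png",np.hstack(L))
E
```

```text
time: 6.68
ee_pos: [0.534, -0.027, 0.2331]
eef_rot: [0.541, 0.841, -0.001, -0.001]
ft_force: [0.3, 0.3, -2.2]
width: 0.0436
grip_force: 19.9
time: 7.1
ee_pos: [0.5179, 0.022, 0.2347]
eef_rot: [0.515, 0.857, -0.0, 0.0]
ft_force: [0.1, 0.1, -1.9]
width: 0.0442
grip_force: 19.9
pos [0.5179 0.022  0.2347] yaw 118.01 z [-0.    -0.001 -1.   ] t 7.1 w 0.0442 F [ 0.1  0.1 -1.9] q [ 0.51  0.15 -0.7   1.71  0.1   1.32  0.28]
time: 7.65
ee_pos: [0.5483, 0.0926, 0.2165]
eef_rot: [0.515, 0.857, -0.0, -0.0]
ft_force: [-0.3, -0.1, -2.0]
width: 0.0441
grip_force: 19.9
pos [0.5483 0.0926 0.2165] yaw 118.02 z [-0.001 -0.    -1.   ] t 7.65 w 0.0441 F [-0.3 -0.1 -2. ] q [ 0.38  0.27 -0.73  1.64  0.19  1.31  0.1 ]
279 0 [329  34]
230 10 [280  70]
```

View pics/m2.png

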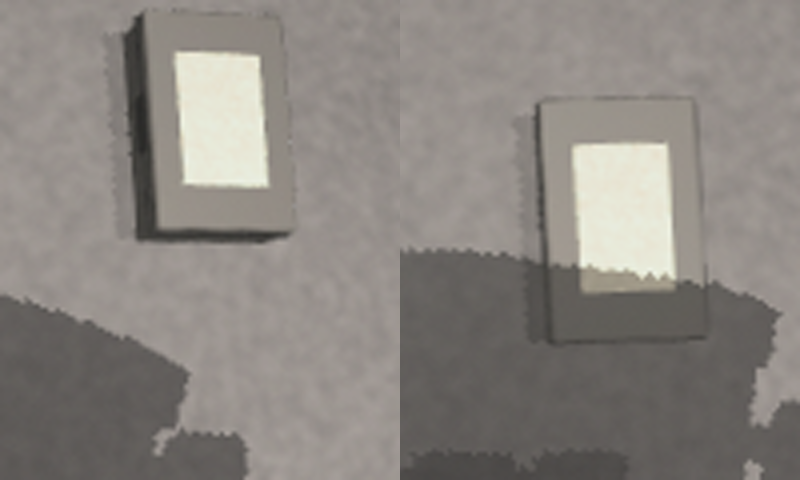

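In both views the base case is clear: its label is at (175,53)-(269,187) on the left and (572,143)-(676,293) on the right.

```bash
cat > m3.py <<'E'
from h import *
import pickle
a=pickle.load(open("w3.pkl","rb"));c=pickle.load(open("w4.pkl","rb"))
f=lambda L,x0,y0:[((x+.5)/4-.5+x0,(y+.5)/4-.5+y0) for x,y in L]
la=f([(175,53),(262,52),(269,187),(182,184)],279,0);lb=f([(172,143),(268,142),(276,293),(181,290)],230,10)
ta=f([(147,11),(281,16),(291,232),(157,230)],279,0);tb=f([(143,99),(293,99),(305,337),(149,341)],230,10)
for p,q in zip(la+ta,lb+tb):
    X,e=tri(a,p,c,q);print(X.round(4),np.round(e,4))
def rect(P,n):
    P=P[:,:2]; ctr=P.mean(0); v=(P[0]+P[1]-P[2]-P[3])/2; u=(P[1]+P[2]-P[0]-P[3])/2
    print(n,ctr.round(4),"y-dir",np.degrees(np.arctan2(v[1],v[0])).round(2),"x-dir",np.degrees(np.arctan2(u[1],u[0])).round(2),"len",np.hypot(*v).round(4),np.hypot(*u).round(4))
for n,k,P in(("l1",a,la),("l2",c,lb),("t1",a,ta),("t2",c,tb)): rect(plane(k,P,.034),n)
cmd([.52,.206,.060],118)
E
python3 m3.py
```

```text
[0.4991 0.227  0.0332] [0.0006 0.0006]
[0.5213 0.2391 0.0408] [0.0001 0.0001]
[0.5434 0.2033 0.0374] [0.0003 0.0003]
[0.5208 0.1915 0.0308] [0.0001 0.0001]
[0.4859 0.2346 0.0332] [0.0003 0.0003]
[0.5214 0.2544 0.0382] [0.0002 0.0002]
[0.5577 0.1973 0.0287] [0.0002 0.0002]
[0.5201 0.1742 0.0346] [0.0006 0.0006]
l1 [0.5215 0.2159] y-dir 120.2 x-dir 32.81 len 0.0424 0.0272
l2 [0.5212 0.2156] y-dir 121.36 x-dir 29.06 len 0.0426 0.0266
t1 [0.5212 0.2151] y-dir 119.86 x-dir 31.82 len 0.0695 0.0418
t2 [0.521  0.2153] y-dir 120.29 x-dir 30.38 len 0.0688 0.0427
pos [0.5483 0.092  0.2168] yaw 117.96 z [-0.001 -0.001 -1.   ] t 7.7 w 0.0438 F [-0.2 -0.6 -2.2] q [ 0.38  0.27 -0.73  1.64  0.19  1.31  0.1 ]
shift units [3.8  0.95 5.23] az -0.01
```

```bash
python3 -m crank '[{"claw":1,"dx":0.4,"dy":0.1,"dz":0.2,"ax":0,"ay":0,"az":-0.4},{"claw":1,"dx":0.9,"dy":0.2,"dz":0.5,"ax":0,"ay":0,"az":0},{"claw":1,"dx":0.9,"dy":0.2,"dz":0.5,"ax":0,"ay":0,"az":0},{"claw":1,"dx":0.9,"dy":0.2,"dz":0.7,"ax":0,"ay":0,"az":0},{"claw":1,"dx":0.7,"dy":0.2,"dz":0.7,"ax":0,"ay":0,"az":0},{"claw":1,"dx":0.2,"dy":0,"dz":0.7,"ax":0,"ay":0,"az":0},{"claw":1,"dx":0,"dy":0,"dz":0.7,"ax":0,"ay":0,"az":0},{"claw":1,"dx":0,"dy":0,"dz":0,"ax":0,"ay":0,"az":0}]'
python3 -m crank '[{"claw":1,"dx":0,"dy":0,"dz":0,"ax":0,"ay":0,"az":0}]'
python3 -c "
from h import *
cmd([.5212,.2154,.0525],120.4)"
```

```text
time: 8.37
ee_pos: [0.5086, 0.2099, 0.0934]
eef_rot: [0.496, 0.868, -0.002, -0.002]
ft_force: [-1.4, -0.5, -2.3]
width: 0.0441
grip_force: 19.9
time: 8.45
ee_pos: [0.5106, 0.2101, 0.0967]
eef_rot: [0.496, 0.868, -0.001, -0.0]
ft_force: [-0.3, 0.7, -1.9]
width: 0.044
grip_force: 19.9
pos [0.5106 0.2101 0.0967] yaw 120.47 z [-0.002 -0.001 -1.   ] t 8.45 w 0.044 F [-0.3  0.7 -1.9] q [ 0.17  0.4  -0.76  1.78  0.31  1.09 -0.17]
shift units [-0.03  0.4   1.47] az 0.01
```

```bash
python3 -m crank '[{"claw":1,"dx":0,"dy":0.2,"dz":0.3,"ax":0,"ay":0,"az":0},{"claw":1,"dx":0,"dy":0.2,"dz":0.4,"ax":0,"ay":0,"az":0},{"claw":1,"dx":0,"dy":0,"dz":0.4,"ax":0,"ay":0,"az":0},{"claw":1,"dx":0,"dy":0,"dz":0,"ax":0,"ay":0,"az":0},{"claw":1,"dx":0,"dy":0,"dz":0,"ax":0,"ay":0,"az":0},{"claw":1,"dx":0,"dy":0,"dz":0,"ax":0,"ay":0,"az":0}]'
python3 -c "
from h import *
cmd([.5212,.2154,.0525],120.4)"
```

```text
time: 8.95
ee_pos: [0.5216, 0.217, 0.0646]
eef_rot: [0.497, 0.868, 0.0, 0.0]
ft_force: [0.1, -0.1, -1.5]
width: 0.0437
grip_force: 19.9
pos [0.5216 0.217  0.0646] yaw 120.45 z [ 0.001  0.    -1.   ] t 8.95 w 0.0437 F [ 0.1 -0.1 -1.5] q [ 0.13  0.46 -0.74  1.77  0.36  1.04 -0.2 ]
shift units [-0.04 -0.04  0.4 ] az 0.01
```

```bash
python3 -m crank '[{"claw":1,"dx":-0.04,"dy":-0.03,"dz":0.2,"ax":0,"ay":0,"az":0},{"claw":1,"dx":0,"dy":0,"dz":0.12,"ax":0,"ay":0,"az":0},{"claw":1,"dx":0,"dy":0,"dz":0.06,"ax":0,"ay":0,"az":0},{"claw":1,"dx":0,"dy":0,"dz":0,"ax":0,"ay":0,"az":0},{"claw":1,"dx":0,"dy":0,"dz":0,"ax":0,"ay":0,"az":0}]'
python3 -c "
from h import *
cmd([.5212,.2154,.0525],120.4)"
```

```text
time: 9.37
ee_pos: [0.5212, 0.2156, 0.0526]
eef_rot: [0.497, 0.868, -0.0, -0.0]
ft_force: [0.9, -0.2, -1.8]
width: 0.044
grip_force: 19.9
pos [0.5212 0.2156 0.0526] yaw 120.46 z [-0. -0. -1.] t 9.3667 w 0.044 F [ 0.9 -0.2 -1.8] q [ 0.13  0.48 -0.73  1.78  0.37  1.02 -0.21]
shift units [-0.01 -0.    0.  ] az 0.01
```

```bash
python3 -m crank '[{"claw":1,"dx":0,"dy":0,"dz":0.04,"ax":0,"ay":0,"az":0},{"claw":1,"dx":0,"dy":0,"dz":0,"ax":0,"ay":0,"az":0},{"claw":1,"dx":0,"dy":0,"dz":0,"ax":0,"ay":0,"az":0}]'
```

```text
time: 9.62
ee_pos: [0.5214, 0.2157, 0.0521]
eef_rot: [0.497, 0.868, 0.0, 0.0]
ft_force: [-2.0, -1.4, 4.7]
width: 0.0438
grip_force: 19.9
```

```bash
python3 -m crank '[{"claw":1,"dx":0,"dy":0,"dz":0.03,"ax":0,"ay":0,"az":0},{"claw":1,"dx":0,"dy":0,"dz":0,"ax":0,"ay":0,"az":0},{"claw":1,"dx":0,"dy":0,"dz":0,"ax":0,"ay":0,"az":0}]'
```

```text
time: 9.87
ee_pos: [0.5214, 0.2157, 0.052]
eef_rot: [0.497, 0.868, -0.0, 0.0]
ft_force: [-5.7, -3.8, 15.6]
width: 0.0439
grip_force: 19.9
```

```bash
python3 -m crank '[{"claw":1,"dx":0,"dy":0,"dz":-0.03,"ax":0,"ay":0,"az":0},{"claw":-1,"dx":0,"dy":0,"dz":0,"ax":0,"ay":0,"az":0},{"claw":-1,"dx":0,"dy":0,"dz":0,"ax":0,"ay":0,"az":0},{"claw":-1,"dx":0,"dy":0,"dz":0,"ax":0,"ay":0,"az":0},{"claw":-1,"dx":0,"dy":0,"dz":0,"ax":0,"ay":0,"az":0},{"claw":-1,"dx":0,"dy":0,"dz":-0.3,"ax":0,"ay":0,"az":0},{"claw":-1,"dx":0,"dy":0,"dz":-0.8,"ax":0,"ay":0,"az":0},{"claw":-1,"dx":0,"dy":0,"dz":-1,"ax":0,"ay":0,"az":0}]'
python3 -m crank '[{"claw":-1,"dx":-0.5,"dy":0,"dz":-1,"ax":0,"ay":0,"az":0},{"claw":-1,"dx":-0.9,"dy":0,"dz":-1,"ax":0,"ay":0,"az":0},{"claw":-1,"dx":-0.9,"dy":0,"dz":-1,"ax":0,"ay":0,"az":0},{"claw":-1,"dx":-0.9,"dy":0,"dz":-1,"ax":0,"ay":0,"az":0},{"claw":-1,"dx":-0.9,"dy":0,"dz":-0.5,"ax":0,"ay":0,"az":0},{"claw":-1,"dx":0,"dy":0,"dz":0,"ax":0,"ay":0,"az":0},{"claw":-1,"dx":0,"dy":0,"dz":0,"ax":0,"ay":0,"az":0}]'
python3 - <<'E'
from h import *
import pickle
cmd([.547,-.119,.071],114.2)
L=[]
for n in("wrist","scene"):
    k=shot(n);pickle.dump(k,open(f"p1{n}.pkl","wb"))
    p=proj(k,[.5212,.2154,.05])[0].astype(int);x0=int(np.clip(p[0]-50,0,412));y0=int(np.clip(p[1]-60,0,264));print(x0,y0,p)
    L.append(cv2.resize(k["color"][y0:y0+120,x0:x0+100,::-1],None,fx=4,fy=4,interpolation=cv2.INTER_CUBIC))
cv2.imwrite("pics/m3.png",np.hstack(L))
E
```

```text
time: 10.53
ee_pos: [0.52, 0.2151, 0.1141]
eef_rot: [0.496, 0.868, -0.001, -0.001]
ft_force: [0.6, 0.8, 0.8]
width: 0.082
grip_force: 0.0
time: 11.12
ee_pos: [0.5845, 0.1081, 0.2506]
eef_rot: [0.498, 0.867, 0.001, 0.001]
ft_force: [-0.1, 1.4, -0.2]
width: 0.0869
grip_force: 0.0
pos [0.5845 0.1081 0.2506] yaw 120.28 z [ 0.002  0.    -1.   ] t 11.1167 w 0.0869 F [-0.1  1.4 -0.2] q [ 0.33  0.34 -0.74  1.49  0.23  1.4   0.11]
shift units [-5.9  -4.91  5.98] az 1.01
204 2 [254  62]
277 167 [327 227]
```

View pics/m3.png

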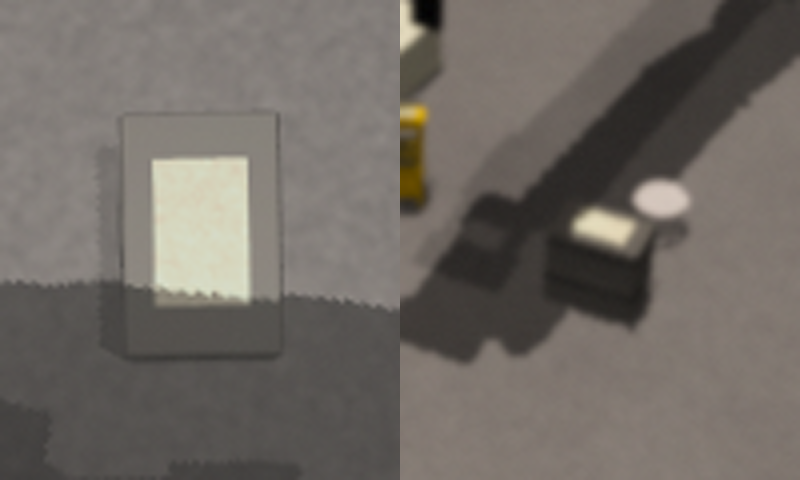

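The stack is square: only the upper case shows in the wrist view, with its label at (152,158)-(250,305). I'll measure it and go to case_b.

```bash
python3 - <<'E'
import re
s=open("m3.py").read()
from h import *
import pickle
k=pickle.load(open("p1wrist.pkl","rb"))
f=lambda L:[((x+.5)/4-.5+204,(y+.5)/4-.5+2) for x,y in L]
for L in([(152,158),(249,157),(250,304),(154,305)],[(122,114),(279,114),(282,353),(122,355)]):
    P=plane(k,f(L),.068)[:,:2];v=(P[0]+P[1]-P[2]-P[3])/2;u=(P[1]+P[2]-P[0]-P[3])/2
    print(P.mean(0).round(4),np.degrees(np.arctan2(v[1],v[0])),np.degrees(np.arctan2(u[1],u[0])),np.hypot(*v),np.hypot(*u))
E
python3 -m crank '[{"claw":-1,"dx":-0.5,"dy":-0.4,"dz":0,"ax":0,"ay":0,"az":0},{"claw":-1,"dx":-0.9,"dy":-0.75,"dz":0,"ax":0,"ay":0,"az":0},{"claw":-1,"dx":-0.9,"dy":-0.75,"dz":0,"ax":0,"ay":0,"az":0},{"claw":-1,"dx":-0.9,"dy":-0.75,"dz":0.2,"ax":0,"ay":0,"az":0},{"claw":-1,"dx":-0.9,"dy":-0.75,"dz":0.3,"ax":0,"ay":0,"az":0},{"claw":-1,"dx":-0.9,"dy":-0.75,"dz":0.4,"ax":0,"ay":0,"az":0},{"claw":-1,"dx":-0.9,"dy":-0.75,"dz":0.5,"ax":0,"ay":0,"az":0},{"claw":-1,"dx":0,"dy":0,"dz":0.5,"ax":0,"ay":0,"az":1}]'
python3 -m crank '[{"claw":-1,"dx":0,"dy":0,"dz":0,"ax":0,"ay":0,"az":0},{"claw":-1,"dx":0,"dy":0,"dz":0,"ax":0,"ay":0,"az":0}]'
python3 -c "
from h import *
cmd([.547,-.119,.071],114.2)"
```

```text
[0.5204 0.2164] 120.82037949534586 30.863837906696645 0.04201489850195617 0.026534569230273995
[0.5207 0.216 ] 120.60220531129892 30.612974860805036 0.06875726093614104 0.04371731339821385
time: 11.88
ee_pos: [0.5445, -0.1247, 0.1909]
eef_rot: [0.543, 0.84, -0.002, -0.0]
ft_force: [0.7, -1.7, -1.2]
width: 0.0867
grip_force: 0.0
time: 12.05
ee_pos: [0.5459, -0.1157, 0.1918]
eef_rot: [0.54, 0.842, -0.0, -0.001]
ft_force: [0.2, 0.1, 0.8]
width: 0.0871
grip_force: 0.0
pos [ 0.5459 -0.1157  0.1918] yaw 114.7 z [-0.002  0.001 -1.   ] t 12.05 w 0.0871 F [0.2 0.1 0.8] q [ 0.66  0.27 -0.62  1.67  0.17  1.25  0.43]
shift units [-0.12 -0.01  4.03] az 0.08
```

```bash
python3 -m crank '[{"claw":-1,"dx":-0.12,"dy":0,"dz":0.6,"ax":0,"ay":0,"az":0.08},{"claw":-1,"dx":0,"dy":0,"dz":0.9,"ax":0,"ay":0,"az":0},{"claw":-1,"dx":0,"dy":0,"dz":0.8,"ax":0,"ay":0,"az":0},{"claw":-1,"dx":0,"dy":0,"dz":0.6,"ax":0,"ay":0,"az":0},{"claw":-1,"dx":0,"dy":0,"dz":0,"ax":0,"ay":0,"az":0},{"claw":-1,"dx":0,"dy":0,"dz":0,"ax":0,"ay":0,"az":0}]'
python3 -c "
from h import *
cmd([.547,-.119,.072],114.2)"
```

```text
time: 12.55
ee_pos: [0.5484, -0.1188, 0.1061]
eef_rot: [0.543, 0.84, 0.0, -0.0]
ft_force: [0.4, 0.3, 0.3]
width: 0.087
grip_force: 0.0
pos [ 0.5484 -0.1188  0.1061] yaw 114.25 z [-0.     0.001 -1.   ] t 12.55 w 0.087 F [0.4 0.3 0.3] q [ 0.64  0.36 -0.6   1.76  0.23  1.09  0.39]
shift units [ 0.01 -0.05  1.14] az 0.01
```

```bash
python3 -m crank '[{"claw":-1,"dx":0,"dy":-0.04,"dz":0.5,"ax":0,"ay":0,"az":0},{"claw":-1,"dx":0,"dy":0,"dz":0.4,"ax":0,"ay":0,"az":0},{"claw":-1,"dx":0,"dy":0,"dz":0.2,"ax":0,"ay":0,"az":0},{"claw":1,"dx":0,"dy":0,"dz":0,"ax":0,"ay":0,"az":0},{"claw":1,"dx":0,"dy":0,"dz":0,"ax":0,"ay":0,"az":0},{"claw":1,"dx":0,"dy":0,"dz":0,"ax":0,"ay":0,"az":0},{"claw":1,"dx":0,"dy":0,"dz":0,"ax":0,"ay":0,"az":0},{"claw":1,"dx":0,"dy":0,"dz":0,"ax":0,"ay":0,"az":0}]'
python3 -m crank '[{"claw":1,"dx":0,"dy":0,"dz":0,"ax":0,"ay":0,"az":0},{"claw":1,"dx":0,"dy":0,"dz":0,"ax":0,"ay":0,"az":0},{"claw":1,"dx":0,"dy":0,"dz":0,"ax":0,"ay":0,"az":0},{"claw":1,"dx":0,"dy":0,"dz":0,"ax":0,"ay":0,"az":0},{"claw":1,"dx":0,"dy":0,"dz":0,"ax":0,"ay":0,"az":0}]'
python3 -c "
from h import *
cmd([.547,-.119,.072],114.2)"
```

```text
time: 13.22
ee_pos: [0.5473, -0.1214, 0.0731]
eef_rot: [0.545, 0.839, 0.0, 0.0]
ft_force: [0.0, 0.2, 0.4]
width: 0.0613
grip_force: 0.0
time: 13.63
ee_pos: [0.5471, -0.1214, 0.0727]
eef_rot: [0.545, 0.839, 0.0, 0.0]
ft_force: [0.4, 0.1, 2.4]
width: 0.0439
grip_force: 20.0
pos [ 0.5471 -0.1214  0.0727] yaw 113.97 z [ 0. -0. -1.] t 13.6333 w 0.0439 F [0.4 0.1 2.4] q [ 0.63  0.4  -0.59  1.79  0.26  1.03  0.36]
shift units [0.07 0.03 0.02] az -0.04
```

```bash
python3 -m crank '[{"claw":1,"dx":0,"dy":0,"dz":-0.4,"ax":0,"ay":0,"az":0},{"claw":1,"dx":0,"dy":0,"dz":-0.8,"ax":0,"ay":0,"az":0},{"claw":1,"dx":0,"dy":0,"dz":-1,"ax":0,"ay":0,"az":0},{"claw":1,"dx":0,"dy":0,"dz":-1,"ax":0,"ay":0,"az":0},{"claw":1,"dx":0,"dy":0,"dz":-0.8,"ax":0,"ay":0,"az":0},{"claw":1,"dx":0,"dy":0,"dz":-0.4,"ax":0,"ay":0,"az":-0.5},{"claw":1,"dx":0,"dy":0,"dz":0,"ax":0,"ay":0,"az":-0.6},{"claw":1,"dx":0,"dy":0,"dz":0,"ax":0,"ay":0,"az":0}]'
python3 -c "
from h import *
cmd([.5219,.2140,.20],120.6)"
```

```text
time: 14.3
ee_pos: [0.5472, -0.1213, 0.206]
eef_rot: [0.494, 0.869, 0.0, 0.001]
ft_force: [-0.1, 0.6, -1.4]
width: 0.0442
grip_force: 20.0
pos [ 0.5472 -0.1213  0.206 ] yaw 120.75 z [ 0.002 -0.001 -1.   ] t 14.3 w 0.0442 F [-0.1  0.6 -1.4] q [ 0.68  0.27 -0.64  1.65  0.17  1.28  0.55]
shift units [10.04  4.99  0.19] az 0.02
```

```bash
python3 -m crank '[{"claw":1,"dx":0.5,"dy":0.25,"dz":0,"ax":0,"ay":0,"az":0},{"claw":1,"dx":0.9,"dy":0.45,"dz":0,"ax":0,"ay":0,"az":0},{"claw":1,"dx":0.9,"dy":0.45,"dz":0,"ax":0,"ay":0,"az":0},{"claw":1,"dx":0.9,"dy":0.45,"dz":0,"ax":0,"ay":0,"az":0},{"claw":1,"dx":0.9,"dy":0.45,"dz":0,"ax":0,"ay":0,"az":0},{"claw":1,"dx":0.9,"dy":0.45,"dz":0,"ax":0,"ay":0,"az":0},{"claw":1,"dx":0.9,"dy":0.45,"dz":0,"ax":0,"ay":0,"az":0},{"claw":1,"dx":0.9,"dy":0.45,"dz":0,"ax":0,"ay":0,"az":0}]'
python3 -m crank '[{"claw":1,"dx":0.9,"dy":0.45,"dz":0,"ax":0,"ay":0,"az":0},{"claw":1,"dx":0.9,"dy":0.45,"dz":0,"ax":0,"ay":0,"az":0},{"claw":1,"dx":0.9,"dy":0.45,"dz":0,"ax":0,"ay":0,"az":0},{"claw":1,"dx":0.5,"dy":0.24,"dz":0,"ax":0,"ay":0,"az":0},{"claw":1,"dx":0,"dy":0,"dz":0,"ax":0,"ay":0,"az":0},{"claw":1,"dx":0,"dy":0,"dz":0,"ax":0,"ay":0,"az":0},{"claw":1,"dx":0,"dy":0,"dz":0,"ax":0,"ay":0,"az":0}]'
python3 -c "
from h import *
cmd([.5219,.2140,.09],120.6)"
```

```text
time: 14.97
ee_pos: [0.5302, 0.1074, 0.2043]
eef_rot: [0.497, 0.868, -0.0, -0.0]
ft_force: [0.6, 0.1, -2.2]
width: 0.0438
grip_force: 20.0
time: 15.55
ee_pos: [0.5233, 0.2119, 0.2041]
eef_rot: [0.497, 0.868, -0.001, -0.0]
ft_force: [-0.1, -1.2, -1.3]
width: 0.0438
grip_force: 20.0
pos [0.5233 0.2119 0.2041] yaw 120.46 z [-0.001 -0.001 -1.   ] t 15.55 w 0.0438 F [-0.1 -1.2 -1.3] q [ 0.21  0.32 -0.81  1.63  0.24  1.3  -0.11]
shift units [ 0.08 -0.    3.8 ] az -0.02
```

```bash
python3 -m crank '[{"claw":1,"dx":0.08,"dy":0,"dz":0.6,"ax":0,"ay":0,"az":0},{"claw":1,"dx":0,"dy":0,"dz":0.9,"ax":0,"ay":0,"az":0},{"claw":1,"dx":0,"dy":0,"dz":0.9,"ax":0,"ay":0,"az":0},{"claw":1,"dx":0,"dy":0,"dz":0.6,"ax":0,"ay":0,"az":0},{"claw":1,"dx":0,"dy":0,"dz":0.4,"ax":0,"ay":0,"az":0},{"claw":1,"dx":0,"dy":0,"dz":0,"ax":0,"ay":0,"az":0},{"claw":1,"dx":0,"dy":0,"dz":0,"ax":0,"ay":0,"az":0}]'
python3 -c "
from h import *
cmd([.5219,.2140,.0865],120.6)"
```

```text
time: 16.13
ee_pos: [0.5223, 0.2144, 0.1027]
eef_rot: [0.496, 0.868, -0.0, -0.0]
ft_force: [0.5, -0.4, -1.7]
width: 0.0434
grip_force: 20.0
pos [0.5223 0.2144 0.1027] yaw 120.49 z [-0. -0. -1.] t 16.1333 w 0.0434 F [ 0.5 -0.4 -1.7] q [ 0.17  0.42 -0.78  1.74  0.33  1.11 -0.18]
shift units [-0.   -0.02  0.54] az -0.02
```

```bash
python3 -m crank '[{"claw":1,"dx":0,"dy":-0.01,"dz":0.3,"ax":0,"ay":0,"az":-0.02},{"claw":1,"dx":0,"dy":0,"dz":0.2,"ax":0,"ay":0,"az":0},{"claw":1,"dx":0,"dy":0,"dz":0.04,"ax":0,"ay":0,"az":0},{"claw":1,"dx":0,"dy":0,"dz":0,"ax":0,"ay":0,"az":0},{"claw":1,"dx":0,"dy":0,"dz":0,"ax":0,"ay":0,"az":0}]'
python3 -m crank '[{"claw":1,"dx":0,"dy":0,"dz":0.02,"ax":0,"ay":0,"az":0},{"claw":1,"dx":0,"dy":0,"dz":0,"ax":0,"ay":0,"az":0},{"claw":1,"dx":0,"dy":0,"dz":0,"ax":0,"ay":0,"az":0}]'
```

```text
time: 16.55
ee_pos: [0.5219, 0.2151, 0.0865]
eef_rot: [0.495, 0.869, 0.0, 0.0]
ft_force: [-0.4, -0.1, -1.8]
width: 0.0438
grip_force: 20.0
time: 16.8
ee_pos: [0.5218, 0.2151, 0.0858]
eef_rot: [0.495, 0.869, 0.0, 0.0]
ft_force: [-0.4, -0.3, -1.1]
width: 0.0439
grip_force: 20.0
```

```bash
python3 -m crank '[{"claw":1,"dx":-0.03,"dy":0,"dz":-0.02,"ax":0,"ay":0,"az":0},{"claw":1,"dx":0,"dy":0,"dz":0.03,"ax":0,"ay":0,"az":0},{"claw":1,"dx":0,"dy":0,"dz":0,"ax":0,"ay":0,"az":0},{"claw":1,"dx":0,"dy":0,"dz":0,"ax":0,"ay":0,"az":0}]'
python3 -m crank '[{"claw":-1,"dx":0,"dy":0,"dz":0,"ax":0,"ay":0,"az":0},{"claw":-1,"dx":0,"dy":0,"dz":0,"ax":0,"ay":0,"az":0},{"claw":-1,"dx":0,"dy":0,"dz":0,"ax":0,"ay":0,"az":0},{"claw":-1,"dx":0,"dy":0,"dz":0,"ax":0,"ay":0,"az":0},{"claw":-1,"dx":0,"dy":0,"dz":-0.3,"ax":0,"ay":0,"az":0},{"claw":-1,"dx":0,"dy":0,"dz":-0.8,"ax":0,"ay":0,"az":0},{"claw":-1,"dx":0,"dy":0,"dz":-1,"ax":0,"ay":0,"az":0},{"claw":-1,"dx":0,"dy":0,"dz":-1,"ax":0,"ay":0,"az":0}]'
python3 -m crank '[{"claw":-1,"dx":-0.5,"dy":0,"dz":-1,"ax":0,"ay":0,"az":0},{"claw":-1,"dx":-0.9,"dy":0,"dz":-0.5,"ax":0,"ay":0,"az":0},{"claw":-1,"dx":-0.9,"dy":0,"dz":-0.5,"ax":0,"ay":0,"az":0},{"claw":-1,"dx":-0.9,"dy":0,"dz":0,"ax":0,"ay":0,"az":0},{"claw":-1,"dx":-0.9,"dy":0,"dz":0,"ax":0,"ay":0,"az":0},{"claw":-1,"dx":0,"dy":0,"dz":0,"ax":0,"ay":0,"az":0},{"claw":-1,"dx":0,"dy":0,"dz":0,"ax":0,"ay":0,"az":0}]'
python3 - <<'E'
from h import *
import pickle
cmd([.5813,-.1773,.15],22.7)
L=[]
for n in("wrist","scene"):
    k=shot(n);pickle.dump(k,open(f"p2{n}.pkl","wb"))
    p=proj(k,[.5212,.2154,.08])[0].astype(int);x0=int(np.clip(p[0]-50,0,412));y0=int(np.clip(p[1]-60,0,264));print(x0,y0,p)
    L.append(cv2.resize(k["color"][y0:y0+120,x0:x0+100,::-1],None,fx=4,fy=4,interpolation=cv2.INTER_CUBIC))
cv2.imwrite("pics/m4.png",np.hstack(L))
E
```

```text
time: 17.13
ee_pos: [0.5225, 0.2142, 0.0857]
eef_rot: [0.495, 0.869, 0.0, 0.0]
ft_force: [0.5, -0.5, 3.6]
width: 0.0441
grip_force: 20.0
time: 17.8
ee_pos: [0.5217, 0.2143, 0.1797]
eef_rot: [0.495, 0.869, -0.0, -0.0]
ft_force: [0.2, -0.2, 0.2]
width: 0.0847
grip_force: 0.0
time: 18.38
ee_pos: [0.5855, 0.1069, 0.2386]
eef_rot: [0.496, 0.868, -0.0, -0.0]
ft_force: [-0.2, 1.2, 0.5]
width: 0.0872
grip_force: 0.0
pos [0.5855 0.1069 0.2386] yaw 120.52 z [-0.  0. -1.] t 18.3833 w 0.0872 F [-0.2  1.2  0.5] q [ 0.34  0.36 -0.76  1.5   0.25  1.38  0.1 ]
shift units [-8.09 -4.93  2.95] az 16.3
204 0 [254  56]
277 159 [327 219]
```

View pics/m4.png

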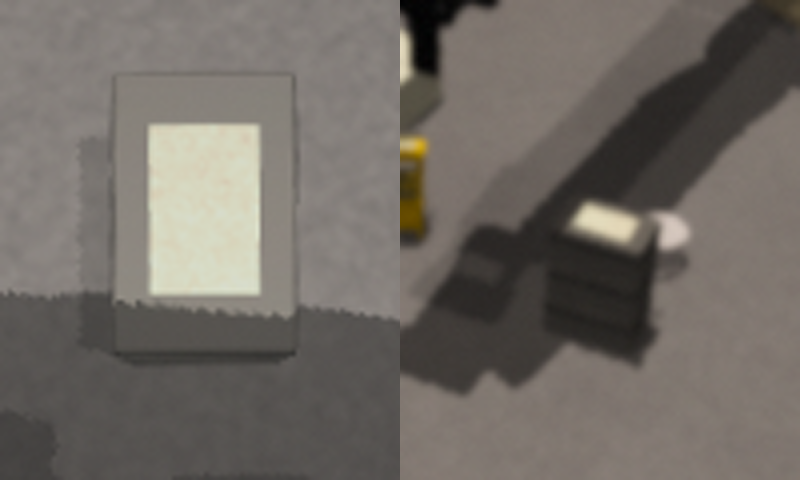

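The left panel shows the top case square over the column (top face at (113,74)-(296,352)), and the right panel shows three cases stacked. Next is the carrier.

```bash
python3 -m crank '[{"claw":-1,"dx":-0.5,"dy":-0.3,"dz":0,"ax":0,"ay":0,"az":0},{"claw":-1,"dx":-0.9,"dy":-0.55,"dz":0,"ax":0,"ay":0,"az":0},{"claw":-1,"dx":-0.9,"dy":-0.55,"dz":0,"ax":0,"ay":0,"az":0},{"claw":-1,"dx":-0.9,"dy":-0.55,"dz":0,"ax":0,"ay":0,"az":0},{"claw":-1,"dx":-0.9,"dy":-0.55,"dz":0,"ax":0,"ay":0,"az":0},{"claw":-1,"dx":-0.9,"dy":-0.55,"dz":0,"ax":0,"ay":0,"az":0},{"claw":-1,"dx":-0.9,"dy":-0.55,"dz":0,"ax":0,"ay":0,"az":0},{"claw":-1,"dx":-0.9,"dy":-0.55,"dz":0,"ax":0,"ay":0,"az":0}]'
python3 -m crank '[{"claw":-1,"dx":-0.9,"dy":-0.55,"dz":0,"ax":0,"ay":0,"az":0},{"claw":-1,"dx":-0.4,"dy":-0.23,"dz":0,"ax":0,"ay":0,"az":0},{"claw":-1,"dx":0,"dy":0,"dz":0,"ax":0,"ay":0,"az":1},{"claw":-1,"dx":0,"dy":0,"dz":0,"ax":0,"ay":0,"az":1},{"claw":-1,"dx":0,"dy":0,"dz":0,"ax":0,"ay":0,"az":1},{"claw":-1,"dx":0,"dy":0,"dz":0,"ax":0,"ay":0,"az":1},{"claw":-1,"dx":0,"dy":0,"dz":0,"ax":0,"ay":0,"az":1},{"claw":-1,"dx":0,"dy":0,"dz":0,"ax":0,"ay":0,"az":1}]'
python3 -m crank '[{"claw":-1,"dx":0,"dy":0,"dz":0,"ax":0,"ay":0,"az":1},{"claw":-1,"dx":0,"dy":0,"dz":0,"ax":0,"ay":0,"az":1},{"claw":-1,"dx":0,"dy":0,"dz":0,"ax":0,"ay":0,"az":1},{"claw":-1,"dx":0,"dy":0,"dz":0,"ax":0,"ay":0,"az":1},{"claw":-1,"dx":0,"dy":0,"dz":0,"ax":0,"ay":0,"az":1},{"claw":-1,"dx":0,"dy":0,"dz":0,"ax":0,"ay":0,"az":1},{"claw":-1,"dx":0,"dy":0,"dz":0,"ax":0,"ay":0,"az":1},{"claw":-1,"dx":0,"dy":0,"dz":0,"ax":0,"ay":0,"az":1}]'
python3 -m crank '[{"claw":-1,"dx":0,"dy":0,"dz":0,"ax":0,"ay":0,"az":1},{"claw":-1,"dx":0,"dy":0,"dz":0,"ax":0,"ay":0,"az":1},{"claw":-1,"dx":0,"dy":0,"dz":0,"ax":0,"ay":0,"az":0.3},{"claw":-1,"dx":0,"dy":0,"dz":0,"ax":0,"ay":0,"az":0},{"claw":-1,"dx":0,"dy":0,"dz":0,"ax":0,"ay":0,"az":0}]'
python3 - <<'E'
from h import *
import pickle
cmd([.5813,-.1773,.071],22.7)
k=shot("wrist");pickle.dump(k,open("w5.pkl","wb"))
c,s=np.cos(np.radians(22.7)),np.sin(np.radians(22.7));R=np.array([[c,-s],[s,c]])
g=k["color"]
p=proj(k,[.5813,-.1773,.095])[0].astype(int);print(p)
x0=int(np.clip(p[0]-65,0,382));y0=int(np.clip(p[1]-60,0,264));print(x0,y0)
cv2.imwrite("pics/m5.png",cv2.resize(g[y0:y0+120,x0:x0+130,::-1],None,fx=5,fy=5,interpolation=cv2.INTER_CUBIC))
E
```

```text
time: 19.15
ee_pos: [0.5819, -0.1302, 0.2389]
eef_rot: [0.494, 0.87, 0.0, 0.0]
ft_force: [1.1, -0.7, 0.1]
width: 0.0873
grip_force: 0.0
time: 19.82
ee_pos: [0.5821, -0.1738, 0.2386]
eef_rot: [0.74, 0.673, 0.0, -0.0]
ft_force: [0.1, -0.2, 0.5]
width: 0.0868
grip_force: 0.0
time: 20.48
ee_pos: [0.5821, -0.1738, 0.2386]
eef_rot: [0.95, 0.314, 0.0, -0.0]
ft_force: [-0.2, 0.0, 0.2]
width: 0.087
grip_force: 0.0
time: 20.9
ee_pos: [0.5821, -0.1744, 0.2385]
eef_rot: [0.98, 0.2, 0.0, -0.0]
ft_force: [-0.1, -0.1, -0.8]
width: 0.087
grip_force: 0.0
pos [ 0.5821 -0.1744  0.2385] yaw 23.1 z [ 0.  0. -1.] t 20.9 w 0.087 F [-0.1 -0.1 -0.8] q [ 0.53  0.32 -0.39  1.49  0.12  1.36 -1.04]
shift units [-0.06  0.08  5.58] az 0.07
[257 179]
192 119
```

View pics/m5.png

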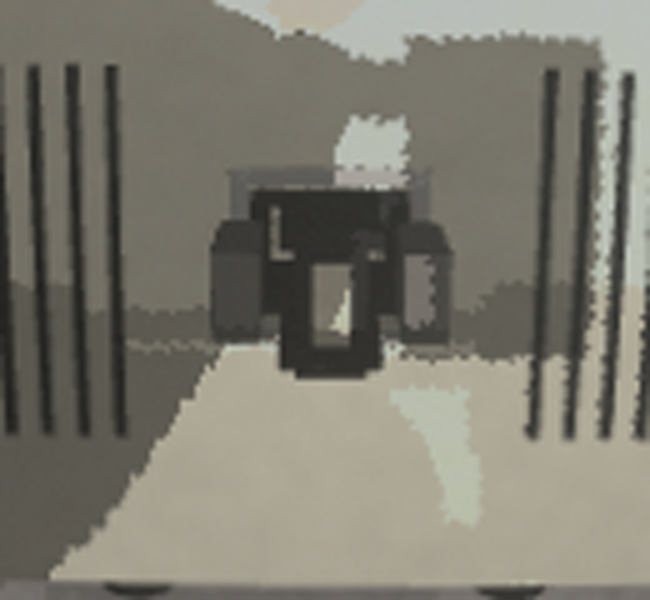

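The carrier is freed. Its two grey pads have tops at (213-262, 250-335) and (402-450, 250-340), and the midpoint is near (332,294). I'll check that against the unit's centre.

```bash
python3 - <<'E'
from h import *
import pickle
k=pickle.load(open("w5.pkl","rb"))
f=lambda L:[((x+.5)/5-.5+192,(y+.5)/5-.5+119) for x,y in L]
P=plane(k,f([(213,293),(450,293),(262,293),(402,293),(237,250),(237,338),(427,250),(427,341),(332,294)]),.091)
print(P.round(4)); print(np.linalg.norm(P[0]-P[1]),np.linalg.norm(P[2]-P[3]),np.linalg.norm(P[4]-P[5]))
v=P[0]-P[1];print(np.degrees(np.arctan2(v[1],v[0]))-90)
cmd([*((P[0]+P[1])/2)[:2],.071],22.7)
E
python3 -m crank '[{"claw":-1,"dx":-0.05,"dy":0.07,"dz":0.5,"ax":0,"ay":0,"az":0.06},{"claw":-1,"dx":0,"dy":0,"dz":0.9,"ax":0,"ay":0,"az":0},{"claw":-1,"dx":0,"dy":0,"dz":0.9,"ax":0,"ay":0,"az":0},{"claw":-1,"dx":0,"dy":0,"dz":0.7,"ax":0,"ay":0,"az":0},{"claw":-1,"dx":0,"dy":0,"dz":0.4,"ax":0,"ay":0,"az":0},{"claw":-1,"dx":0,"dy":0,"dz":0,"ax":0,"ay":0,"az":0},{"claw":-1,"dx":0,"dy":0,"dz":0,"ax":0,"ay":0,"az":0}]'
python3 -c "
from h import *
cmd([.5813,-.1773,.071],22.7)"
```

```text
[[ 0.5729 -0.1545  0.091 ]
 [ 0.5924 -0.2001  0.091 ]
 [ 0.5769 -0.1639  0.091 ]
 [ 0.5884 -0.1909  0.091 ]
 [ 0.5835 -0.1556  0.091 ]
 [ 0.5658 -0.1628  0.091 ]
 [ 0.599  -0.1919  0.091 ]
 [ 0.5809 -0.2     0.091 ]
 [ 0.5825 -0.1775  0.091 ]]
0.049643664823739185 0.029285496090300924 0.0191383140966008
23.109943627467928
pos [ 0.5821 -0.1747  0.2385] yaw 23.08 z [ 0.  0. -1.] t 20.95 w 0.0873 F [ 0.1 -0.1  0.8] q [ 0.53  0.32 -0.39  1.49  0.12  1.36 -1.04]
shift units [-0.02  0.09  5.58] az 0.06
time: 21.53
ee_pos: [0.5815, -0.1782, 0.1368]
eef_rot: [0.981, 0.196, 0.0, -0.0]
ft_force: [0.2, -0.6, 0.6]
width: 0.0868
grip_force: 0.0
pos [ 0.5815 -0.1782  0.1368] yaw 22.58 z [-0.  0. -1.] t 21.5333 w 0.0868 F [ 0.2 -0.6  0.6] q [ 0.53  0.39 -0.38  1.61  0.16  1.17 -1.07]
shift units [ 0.01 -0.03  2.19] az -0.02
```

```bash
python3 -m crank '[{"claw":-1,"dx":0.02,"dy":-0.02,"dz":0.6,"ax":0,"ay":0,"az":0},{"claw":-1,"dx":0,"dy":0,"dz":0.8,"ax":0,"ay":0,"az":0},{"claw":-1,"dx":0,"dy":0,"dz":0.5,"ax":0,"ay":0,"az":0},{"claw":-1,"dx":0,"dy":0,"dz":0.25,"ax":0,"ay":0,"az":0},{"claw":-1,"dx":0,"dy":0,"dz":0,"ax":0,"ay":0,"az":0},{"claw":-1,"dx":0,"dy":0,"dz":0,"ax":0,"ay":0,"az":0}]'
python3 -c "
from h import *
cmd([.582,-.1774,.071],22.8)"
```

```text
time: 22.03
ee_pos: [0.5825, -0.1778, 0.0733]
eef_rot: [0.981, 0.195, 0.001, 0.0]
ft_force: [0.8, -0.8, -0.1]
width: 0.0872
grip_force: 0.0
pos [ 0.5825 -0.1778  0.0733] yaw 22.54 z [ 0.002 -0.    -1.   ] t 22.0333 w 0.0872 F [ 0.8 -0.8 -0.1] q [ 0.52  0.46 -0.37  1.66  0.19  1.05 -1.09]
shift units [-0.01 -0.02  0.08] az -0.04
```

```bash
python3 -m crank '[{"claw":1,"dx":0,"dy":-0.01,"dz":0.08,"ax":0,"ay":0,"az":0},{"claw":1,"dx":0,"dy":0,"dz":0,"ax":0,"ay":0,"az":0},{"claw":1,"dx":0,"dy":0,"dz":0,"ax":0,"ay":0,"az":0},{"claw":1,"dx":0,"dy":0,"dz":0,"ax":0,"ay":0,"az":0},{"claw":1,"dx":0,"dy":0,"dz":0,"ax":0,"ay":0,"az":0},{"claw":1,"dx":0,"dy":0,"dz":0,"ax":0,"ay":0,"az":0},{"claw":1,"dx":0,"dy":0,"dz":0,"ax":0,"ay":0,"az":0},{"claw":1,"dx":0,"dy":0,"dz":0,"ax":0,"ay":0,"az":0}]' 30
python3 -m crank '[{"claw":1,"dx":0,"dy":0,"dz":0,"ax":0,"ay":0,"az":0},{"claw":1,"dx":0,"dy":0,"dz":0,"ax":0,"ay":0,"az":0},{"claw":1,"dx":0,"dy":0,"dz":0,"ax":0,"ay":0,"az":0},{"claw":1,"dx":0,"dy":0,"dz":0,"ax":0,"ay":0,"az":0}]'
python3 -c "
from h import *
cmd([.582,-.1774,.071],22.8)"
```

```text
time: 22.7
ee_pos: [0.5816, -0.1775, 0.0696]
eef_rot: [0.981, 0.195, 0.0, 0.0]
ft_force: [-0.7, 0.4, 1.3]
width: 0.0414
grip_force: 5.6
time: 23.03
ee_pos: [0.5817, -0.1775, 0.07]
eef_rot: [0.981, 0.195, 0.0, 0.0]
ft_force: [-2.0, 0.9, 4.4]
width: 0.0332
grip_force: 30.0
pos [ 0.5817 -0.1775  0.07  ] yaw 22.53 z [ 0. -0. -1.] t 23.0333 w 0.0332 F [-2.   0.9  4.4] q [ 0.52  0.46 -0.37  1.67  0.19  1.05 -1.09]
shift units [ 0.01  0.   -0.03] az -0.05
```

```bash
python3 -m crank '[{"claw":1,"dx":0,"dy":0,"dz":-0.1,"ax":0,"ay":0,"az":0},{"claw":1,"dx":0,"dy":0,"dz":-0.1,"ax":0,"ay":0,"az":0},{"claw":1,"dx":0,"dy":0,"dz":0,"ax":0,"ay":0,"az":0}]' 20
python3 -m crank '[{"claw":1,"dx":0,"dy":0,"dz":-0.2,"ax":0,"ay":0,"az":0},{"claw":1,"dx":0,"dy":0,"dz":0,"ax":0,"ay":0,"az":0},{"claw":1,"dx":0,"dy":0,"dz":0,"ax":0,"ay":0,"az":0}]'
```

```text
time: 23.28
ee_pos: [0.5817, -0.1775, 0.0759]
eef_rot: [0.981, 0.195, 0.0, 0.0]
ft_force: [-0.1, 0.7, -1.8]
width: 0.0343
grip_force: 20.0
time: 23.53
ee_pos: [0.5818, -0.1775, 0.0819]
eef_rot: [0.981, 0.195, 0.0, 0.0]
ft_force: [0.7, -0.7, -2.0]
width: 0.0344
grip_force: 20.0
```

The carrier is coming up freely, with only its weight on the wrist.

```bash
python3 -m crank '[{"claw":1,"dx":0,"dy":0,"dz":-0.3,"ax":0,"ay":0,"az":0},{"claw":1,"dx":0,"dy":0,"dz":-0.4,"ax":0,"ay":0,"az":0},{"claw":1,"dx":0,"dy":0,"dz":-0.4,"ax":0,"ay":0,"az":0},{"claw":1,"dx":0,"dy":0,"dz":-0.4,"ax":0,"ay":0,"az":0},{"claw":1,"dx":0,"dy":0,"dz":-0.5,"ax":0,"ay":0,"az":0},{"claw":1,"dx":0,"dy":0,"dz":-0.5,"ax":0,"ay":0,"az":0},{"claw":1,"dx":0,"dy":0,"dz":-0.5,"ax":0,"ay":0,"az":0},{"claw":1,"dx":0,"dy":0,"dz":-0.5,"ax":0,"ay":0,"az":0}]'
python3 -m crank '[{"claw":1,"dx":0,"dy":0,"dz":-0.5,"ax":0,"ay":0,"az":0},{"claw":1,"dx":0,"dy":0,"dz":-0.3,"ax":0,"ay":0,"az":0},{"claw":1,"dx":0,"dy":0,"dz":-0.1,"ax":0,"ay":0,"az":0},{"claw":1,"dx":0,"dy":0,"dz":0,"ax":0,"ay":0,"az":0},{"claw":1,"dx":0,"dy":0,"dz":0,"ax":0,"ay":0,"az":0},{"claw":1,"dx":0,"dy":0,"dz":0,"ax":0,"ay":0,"az":0}]'
python3 - <<'E'
from h import *
import pickle
cmd(None)
for n in("scene","top"):
    k=shot(n);old=pickle.load(open("c0.pkl","rb"))[n]["color"]
    g=cv2.cvtColor(k["color"],cv2.COLOR_RGB2HSV)
    # bystanders unmoved? compare saturated-colour centroids with the start picture
    h0=cv2.cvtColor(old,cv2.COLOR_RGB2HSV)
    for nm,lo,hi in(("yellow",(22,150,90),(32,255,255)),("orange",(5,200,150),(14,255,255)),("red",(175,150,80),(180,255,255)),("green",(50,100,40),(80,255,255))):
        print(n,nm,[ (int(m.sum()//255),np.argwhere(m).mean(0).round(1)) for m in (cv2.inRange(x[100:],lo,hi) for x in(h0,g)) if m.any()])
    p=proj(k,[.5817,-.1775,.16])[0].astype(int);q=proj(k,[.5213,.2155,.1])[0].astype(int)
    if n=="scene":
        A=[cv2.resize(k["color"][max(y-60,0):max(y-60,0)+120,x-65:x+65,::-1],None,fx=3,fy=3,interpolation=cv2.INTER_CUBIC) for x,y in(p,q)]
        cv2.imwrite("pics/fin.png",np.hstack(A))
        for z in(.055,.1,.13,.17): print(z,proj(k,[.5817,-.1775,z]).round(0))
E
```

```text
time: 24.2
ee_pos: [0.5817, -0.1774, 0.1887]
eef_rot: [0.981, 0.195, 0.001, 0.0]
ft_force: [-0.5, 0.2, -2.3]
width: 0.0342
grip_force: 20.0
time: 24.7
ee_pos: [0.581, -0.1774, 0.2125]
eef_rot: [0.981, 0.195, -0.001, -0.0]
ft_force: [0.2, 0.3, -1.1]
width: 0.0338
grip_force: 20.0
pos [ 0.581  -0.1774  0.2125] yaw 22.54 z [-0.001  0.    -1.   ] t 24.7 w 0.0338 F [ 0.2  0.3 -1.1] q [ 0.53  0.33 -0.39  1.52  0.13  1.31 -1.05]
scene yellow [(72, array([104.3, 277.1])), (80, array([104.6, 277.3]))]
scene orange [(509, array([161.3, 257.1])), (515, array([161.4, 257.1]))]
scene red []
scene green [(160, array([123.2, 234.7])), (163, array([123.2, 234.7]))]
0.055 [[244. 170.]]
0.1 [[244. 159.]]
0.13 [[243. 152.]]
0.17 [[243. 142.]]
top yellow [(59, array([105.7, 246.3])), (61, array([105.6, 246.3]))]
top orange [(1324, array([205.3, 403.2])), (1836, array([218.7, 427.6]))]
top red [(1, array([ 59., 317.]))]
top green [(156, array([ 65.8, 250.6])), (155, array([ 64.6, 247.9]))]
```

Run:
```python
from h import *
k=shot("scene");g=k["color"].max(2)
for z in(.06,.08,.10,.12,.14,.16,.17,.18,.19,.20,.22):
    u,v=proj(k,[.581,-.1774,z])[0].round().astype(int);d=np.where(g[v,u-14:u+15]<50)[0]-14
    print(z,(u,v),g[v,u],d.tolist())
s=r.read_state();print(s["width"],s["grip_force"],s["ft_force"],s["time"])
```

```text
0.06 (np.int64(244), np.int64(169)) 86 []
0.08 (np.int64(244), np.int64(164)) 179 []
0.1 (np.int64(244), np.int64(159)) 205 []
0.12 (np.int64(244), np.int64(154)) 170 []
0.14 (np.int64(243), np.int64(149)) 111 []
0.16 (np.int64(243), np.int64(144)) 9 [-6, -5, -4, -3, -2, -1, 0, 1, 2]
0.17 (np.int64(243), np.int64(142)) 9 [-6, -5, -4, -3, -2, -1, 0, 1, 2, 3, 4, 5]
0.18 (np.int64(243), np.int64(139)) 6 [-7, -6, -5, -4, -3, -2, -1, 0, 1, 2, 3, 4, 5]
0.19 (np.int64(243), np.int64(136)) 14 [-6, -5, -4, -3, -2, -1, 0, 1, 2, 3, 4, 5]
0.2 (np.int64(243), np.int64(134)) 30 [-6, -5, -4, -3, -2, -1, 0, 1, 2, 3, 4, 5, 6]
0.22 (np.int64(242), np.int64(128)) 17 [-8, -7, -6, -5, -4, -3, -2, -1, 0, 1, 2, 3, 4, 5, 6, 7]
0.03443068690335159 19.999796482734382 [ 0.56025096 -0.17598078 -0.57028371] 24.85
```

The carrier hangs upright with its foot at about 0.157 m, roughly 10 cm above the unit, and both catches are pinched.

```bash
python3 -c "
from bench import r
print(r.close_job())"
```

```text
the job is handed in; nothing more can be done
None
```

Job handed in at about 25 s: both cases are stacked squarely on the lone case, and the gripper is holding the carrier upright with its catches pinched, about 10 cm above the unit.

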